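# Slide the loaded treat tray into the dessert rack

### The arm

A 7-joint arm with a two-finger parallel gripper is mounted at the origin on the work surface. World frame = base frame: x ahead of the robot, y to its left, z up, the work surface at z = 0. Lengths are in m, angles in rad, forces in N, time in s.
With the tool pointing down it reaches from about 0.425 to 0.875 m from the base axis. Payload 4.7 kg.
Tool frame: the origin (TCP) lies midway between the tips of the shut fingers; the grasp point (between the pads) lies 19 mm behind it; z points along the fingers, y is the direction in which the jaws open and shut (so a half turn about z gives the same grasp; the last joint's range is limited). The gripper opens to 87 mm and grips with 3 to 60 N. Pads are 19 mm wide; open, the fingers measure 117 mm over their backs; the gripper's body (75 mm by 190 mm) begins 51 mm behind the grasp point.
Start: joints at [-1.205, 0.321, -0.07, 1.45, 0.023, 1.371, -0.057], TCP at [0.224, 0.61, 0.223] pointing down, gripper open.
Joint ranges: [-2.86, 2.86], [-0.3, 2.09], [-1.38, 1.24], [0.06, 2.45], [-1.56, 4.7], [0.09, 2.05], [-2.69, 2.69]. Speed limits (rad/s): [2.57, 2.57, 3.14, 3.14, 3.14, 3.14, 3.14].

### API

Orientations are given as a rotation vector (axis times angle).
In Python, from bench import * gives the robot as it stands. The module is installed in compiled form; this text tells all that it offers.
- The arm moves only by the tool play_rows, never from a script. Its argument "series" is one flat list of numbers, 7 for each row, row after row: the opening in per cent of the stroke, from 0 (shut) to 100 (fully open), then the shift along the tool's x, y, z in m, then the turn, a rotation vector about the tool's x, y, z in degrees. In form: [fingers, tx, ty, tz, rx, ry, rz, fingers, tx, ty, tz, rx, ry, rz, ...]. A call has 1 to 10 rows; each row is the pose to reach, as a shift and turn from the pose commanded when the call began, along the tool's axes at that moment; what a row does not reach only later rows make up. A row lasts 1/12 s, in which the tool goes at most 41.7 mm and 7.16 degrees, less where a joint would pass 70% of its speed; a pose out of reach is approached as far as the arm can. A call with a gripper value outside its range is refused whole. The fingers move at their own pace and stop on an object; "force" is the grip in N (left out, the last holds). Time passes only in rows, so rows that repeat a pose let the fingers close. It gives the time, the measured TCP pose, the force and the opening at its end, in the units of the state.
- get_state(): the state, without advancing time (a new reading comes with each control period).
- get_image(name): name is "scene" or "side" or "wrist"; returns a dict with "frame" (400x640x3 uint8, red, green, blue), "fx", "fy", "cx", "cy" (pixels), "R" (3x3) and "t" (3): a world point X has camera coordinates R X + t. Camera axes: x right, y down, z forward; pixel columns grow to the right and rows downward; lengths in m; the calibration is good to about 2 mm. A picture is of the moment at which its call begins. There is no depth.
- close_job(): hands the job in, once; it reports no verdict.
The state is a dict: "time": time; "joint_positions": joint angles; "qd": joint speeds; "joint_torque": joint torques, N m; "position": TCP position; "tool_rot": TCP orientation; "ft_force": force on the tool from outside, world axes, zero at the start; "torque": the same for the moment, N m; "grip_width": opening from 0.0 (shut) to 1.0 (fully open).
Only numpy, scipy, OpenCV 4.12 (cv2) and the standard library are available. Lean on these libraries where they do the work, as an engineer would, in place of code of your own. Each camera call takes 0.05 s, during which the arm holds its last target.

### The job

Slide the tray with the two treat jars by its handle into the free upper slot of the wooden dessert rack, handle end last, until it is fully home against the back, and let go of it. Both jars must stay standing on the tray all the way, and the bottle, tumbler and plate nearby must be left where they are.

Things in the scene. Friction and masses are not known exactly. Their poses are not given: they have to be found in the camera images.
- tray_handle (a point): The tray's grip: an upright plywood plate 44 mm long (x), 14 mm thick (y), 46 mm tall on the neck at the tray's rear, to be pinched across its thickness from above. Point: its centre in x and y, 32 mm above the tray's underside (plate spans 6 to 52 mm), 118 mm behind tray_mid. Axes as the tray's: x from handle to leading edge, y across, z up. Tray with jars: about 0.3 kg, held at one end.
- tray_mid (a point): Middle of the underside of the loose plywood tray: floor 160 mm long (x; +x is the leading edge), 150 wide (y), 6 thick. A low rim, up to 18 mm above the underside, is set in from the sides and leaves flat flanges 15 mm wide, 6 mm thick, that ride in the rack's slot. Behind the floor a neck 40 mm wide, 6 mm thick runs to x = -145 mm and carries the handle.
- rack_home (a point): Where tray_mid lies when the tray is fully home in the rack, at the top of the upper runners, 60 mm above the table. x points into the rack (enter from -x), y across, z up; the tray's x points the same way. The slot: on each side a runner 16 mm wide (top at z = 0 here) and a lip above it, 14 mm wide, underside 25 mm and top 35 mm above the runner; the tray's flanges slide in between.
- rack: The fixed light-wood two-tier rack, open at the top. Origin on the table right below rack_home, same axes. Side walls 105 mm high, 160 mm apart inside, from x = -75 to 90 mm; back wall's inner face at x = 84 mm. Flared cheeks at the mouth (45 to 100 mm high) reach to x = -102 mm and widen it to about 180 mm. A fixed tray of biscuits fills the lower slot, up to 42 mm high.
- tray: The loose tray itself; same point and axes as tray_mid.
- jar_a_center (a point): One small closed glass jar with a metal lid, 44 mm across and 50 mm tall, about 60 g, standing loose on the tray; point at its centre, half-way up (25 mm above its foot), z up along the jar.
- jar_b_center (a point): The other small closed glass jar with a metal lid, 44 mm across and 50 mm tall, about 60 g, standing loose on the tray; point at its centre, half-way up (25 mm above its foot), z up along the jar.
- jar_a: The same jar as jar_a_center; the point is the centre of its foot.
- jar_b: The same jar as jar_b_center; the point is the centre of its foot.
- bottle: Bystander: green glass bottle, 60 mm across, 190 mm tall. The point is the centre of its underside.
- tumbler: Bystander: white plastic tumbler, 72 mm across, 90 mm tall. The point is the centre of its underside.
- plate: Bystander: white ceramic plate, 160 mm across, 18 mm tall. The point is the centre of its underside.
There are look-alikes about, which are no part of the job. Leave any green or red look-alike of the jar_a alone. What is shaped like the jar_b but blue or pink is not meant.

How it is judged:
At the end, for the whole second after the job is handed in: Tray at rest on the upper runners, handle at the mouth: height within 6 mm, tilt under 0.06 rad, within 9 mm of fully home (12 mm beyond), 10 mm sideways and 0.1 rad of square; both jars upright (0.2 rad), at rest, on the tray floor inside its rim; bystanders within 30 mm of their places (x of tray_mid in the frame of rack_home between -0.009 and 0.012 m and y of tray_mid in the frame of rack_home between -0.01 and 0.01 m and z of tray_mid in the frame of rack_home between -0.006 and 0.006 m and angle between the x axis of tray_mid and the x axis of rack_home, either way round below 0.1 rad and x of tray_handle in the frame of rack_home below 0 m and angle between tray_mid's own z axis and vertical below 0.06 rad and x of jar_a_center in the frame of tray_mid between -0.069 and 0.069 m and y of jar_a_center in the frame of tray_mid between -0.054 and 0.054 m and z of jar_a_center in the frame of tray_mid between 0.02 and 0.042 m and angle between each of jar_a_center, jar_b_center's own z axis and vertical below 0.2 rad and linear speed of each of jar_a, jar_b, tray below 0.02 m/s and x of jar_b_center in the frame of tray_mid between -0.069 and 0.069 m and y of jar_b_center in the frame of tray_mid between -0.054 and 0.054 m and z of jar_b_center in the frame of tray_mid between 0.02 and 0.042 m and distance of each of bottle, tumbler, plate from where it was at the start of the episode below 0.03 m); the robot touches nothing.
It fails at once if a jar tips over (more than 0.6 rad) (angle between any of jar_a_center, jar_b_center's own z axis and vertical above 0.6 rad).
It fails at once if a jar comes off the tray (horizontal distance between any of jar_a_center, jar_b_center and tray_mid above 0.1 m).
It fails at once if a bystander is shifted by more than 30 mm (distance of any of bottle, tumbler, plate from where it was at the start of the episode above 0.03 m).
It also fails if it takes over 54 s, if anything falls off the work surface, if the arm or the gripper's body presses on something with over 40 N, if the wrist force passes 120 N, or if a joint passes its speed limit or range.

## Working session

There is one attempt and no reset: what is moved stays moved. The work goes in short steps, Python scripts to look and compute and a tool call to move; the robot and the scene stay as the last step left them, time stands still between calls to the robot, and variables do not carry over. Pictures are saved under pics/ and viewed, and the job is handed in when it is done.

Besides the shell and the picture viewer there is one more tool, called after "Call:" as name(argument=value, ...) on one line, values as JSON. play_rows: Moves the arm, as the interface text tells. Its arguments: {"type":"object","properties":{"series":{"type":"array"},"force":{"type":"number"}},"required":["series"]}

```bash
mkdir -p pics; ls; python3 - <<'E'
from bench import *
import cv2,numpy as np
s=get_state();print({k:np.round(v,3) for k,v in s.items()})
for n in ["scene","side","wrist"]:
    d=get_image(n);cv2.imwrite(f"pics/{n}0.png",d["frame"][:,:,::-1]);print(n,d["fx"],d["fy"],d["cx"],d["cy"],np.round(d["R"],4).tolist(),np.round(d["t"],4))
E
```

```text
pics
{'time': np.float64(0.0), 'joint_positions': array([-1.205,  0.322, -0.07 ,  1.452,  0.023,  1.371, -0.057]), 'qd': array([-0.001, -0.001, -0.001, -0.   ,  0.   ,  0.001, -0.002]), 'joint_torque': array([-2.0000e-03, -4.9128e+01, -4.0500e-01, -3.1254e+01, -6.4000e-02,
        4.3000e-02,  0.0000e+00]), 'position': array([0.224, 0.61 , 0.221]), 'tool_rot': array([-5.500e-01, -3.093e+00,  3.000e-03]), 'ft_force': array([ 0.246,  0.34 , -0.571]), 'torque': array([ 0.013,  0.005, -0.014]), 'grip_width': np.float64(0.999)}
scene 484.04009083673844 484.04009083673844 323.3439506145322 197.7682488935595 [[0.2514, 0.9679, 0.0017], [0.5935, -0.1527, -0.7902], [-0.7646, 0.1996, -0.6128]] [-0.14   -0.2376  1.7594]
side 445.0835863601303 445.0835863601303 317.19269642766454 196.13082806566473 [[0.8907, -0.4545, -0.0135], [-0.329, -0.6237, -0.7091], [0.3138, 0.636, -0.705]] [-0.4283  0.2217  0.9581]
wrist 281.9576961065566 281.9576961065566 313.586388357 197.42251399766144 [[0.3458, 0.9383, -0.0016], [0.9092, -0.3346, 0.2477], [0.2319, -0.0871, -0.9688]] [-0.6494 -0.0289  0.3903]
```

View pics/scene0.png

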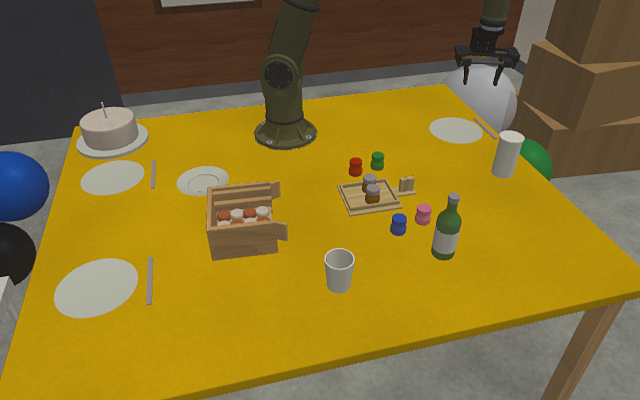

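View pics/side0.png

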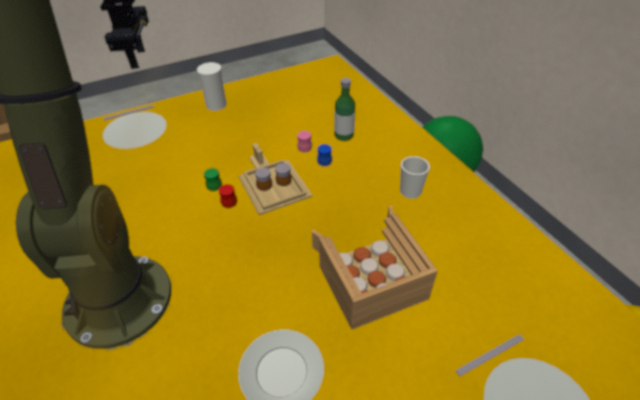

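View pics/wrist0.png

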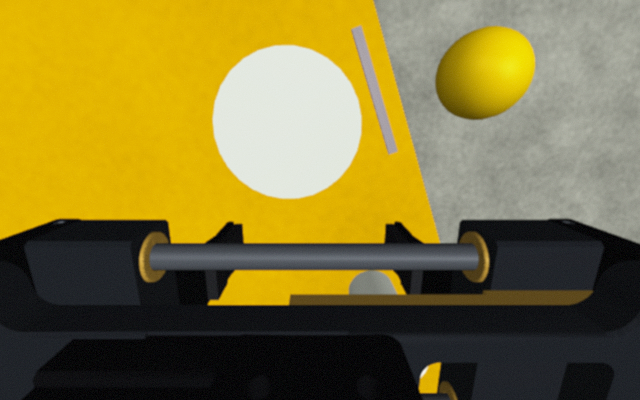

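Scene: the tray with two brown, grey-lidded jars is at about (370,195), handle at (406,185). The rack is at (245,220) with its mouth to the right. Bottle (446,230), tumbler (340,270). Look-alike jars: red (356,167), green (378,160), blue (399,224), pink (424,214). The targets are the brown pair (370,183) and (373,194) on the tray. Next, close crops.

```bash
python3 - <<'E'
import cv2
a=cv2.imread("pics/scene0.png");b=cv2.imread("pics/side0.png")
def c(i,x,y,w,h,f,n):
    cv2.imwrite(n,cv2.resize(i[y:y+h,x:x+w],None,fx=f,fy=f,interpolation=cv2.INTER_CUBIC))
c(a,330,150,100,75,8,"pics/c1.png");c(a,195,170,100,95,6,"pics/c2.png")
c(b,230,135,90,80,7,"pics/c3.png");c(b,305,200,140,130,4.5,"pics/c4.png")
E
```

```text
(no output)
```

View pics/c1.png

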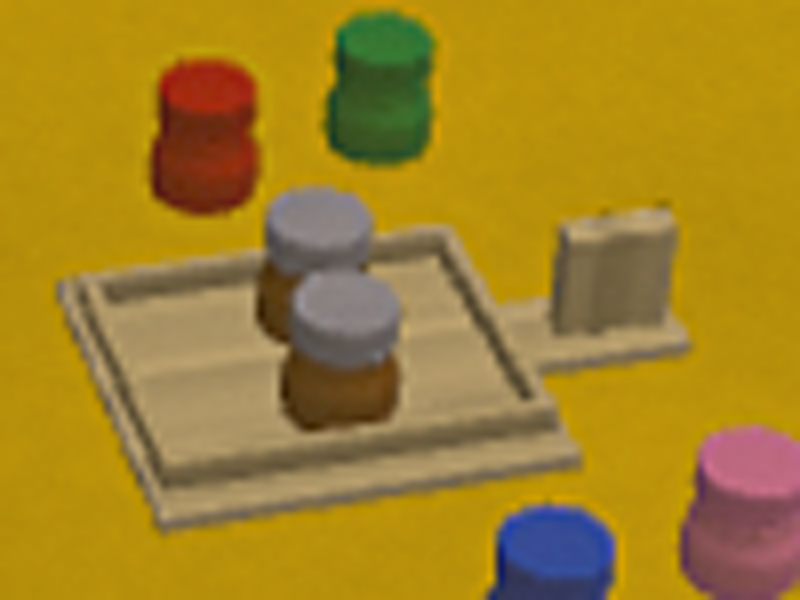

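View pics/c2.png

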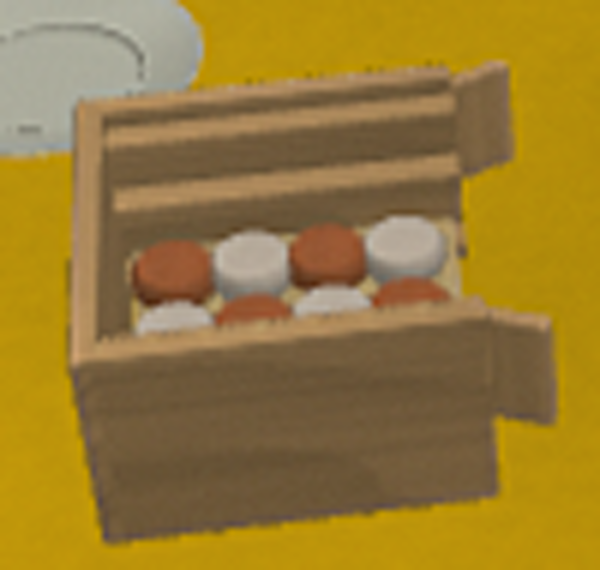

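View pics/c3.png

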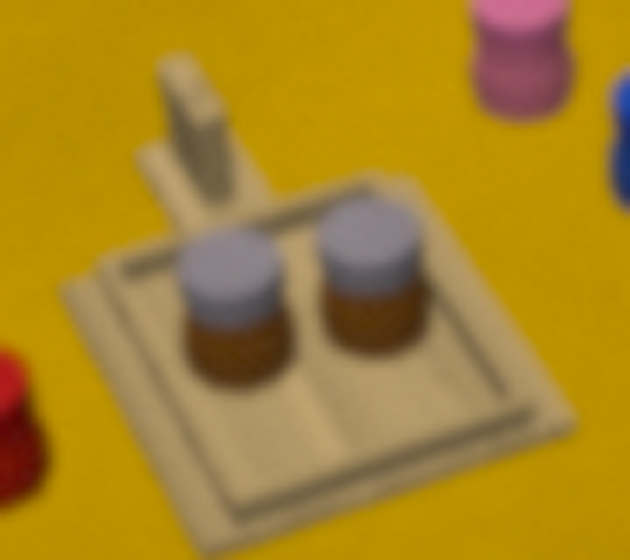

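View pics/c4.png

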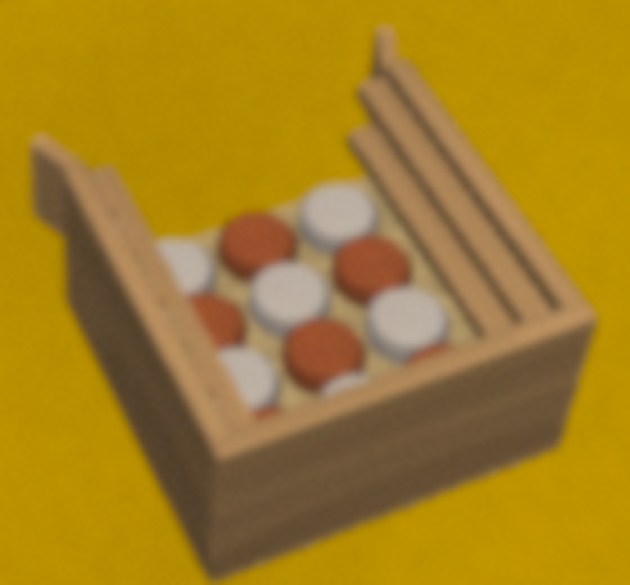

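```bash
cat > h.py <<'E'
import numpy as np,cv2
from scipy.optimize import least_squares
def P(d,X):
    c=d["R"]@np.asarray(X,float)+d["t"]; return np.array([d["fx"]*c[0]/c[2]+d["cx"],d["fy"]*c[1]/c[2]+d["cy"]])
def W(p,q,z0=0):
    c,s=np.cos(p[2]),np.sin(p[2]); return np.array([p[0]+c*q[0]-s*q[1],p[1]+s*q[0]+c*q[1],q[2]+z0])
def up(x,y,o,f): return np.array([o[0]+(x+.5)/f-.5,o[1]+(y+.5)/f-.5])
E
python3 - <<'E'
from h import *; from bench import *
S=get_image("scene");D=get_image("side")
tr=[(S,(165,530),(330,150),8,(.08,.075,0)),(S,(60,285),(330,150),8,(.08,-.075,.006)),(S,(580,465),(330,150),8,(-.08,.075,0)),
(S,(690,350),(330,150),8,(-.145,.02,0)),(S,(615,222),(330,150),8,(-.118,0,.052)),
(D,(577,428),(230,135),7,(.08,.075,0)),(D,(205,558),(230,135),7,(.08,-.075,0)),(D,(62,288),(230,135),7,(-.08,-.075,.003)),(D,(195,85),(230,135),7,(-.118,0,.052))]
def f(p): return np.concatenate([P(d,W(p,q))-up(*c,o,k) for d,c,o,k,q in tr])
r=least_squares(f,[.5,.2,-1.6],loss='soft_l1');print("tray",r.x,np.degrees(r.x[2]),np.round(r.fun.reshape(-1,2),1).tolist(),"handle",W(r.x,(-.118,0,.032)))
o=(195,170);k=6;o2=(305,200);k2=4.5
ra=[(S,(108,540),o,k,(.09,1,0)),(S,(75,362),o,k,(.09,1,.105)),(S,(80,102),o,k,(.09,-1,.105)),(S,(497,495),o,k,(-.075,1,0)),
(D,(212,578),o2,k2,(.09,-1,0)),(D,(215,458),o2,k2,(.09,-1,.105)),(D,(594,318),o2,k2,(.09,1,.105)),(D,(560,450),o2,k2,(.09,1,0)),(D,(67,300),o2,k2,(-.075,-1,0))]
def g(p): return np.concatenate([P(d,W(p,(q[0],q[1]*p[3],q[2])))-up(*c,oo,kk) for d,c,oo,kk,q in ra])
r2=least_squares(g,[.5,-.2,-1.6,.088],loss='soft_l1');print("rack",r2.x,np.degrees(r2.x[2]),np.round(r2.fun.reshape(-1,2),1).tolist())
# triangulate others: bottle, tumbler base etc
def tri(l):
    return least_squares(lambda X:np.concatenate([P(d,X)-u for d,u in l]),[.5,0,.1])
for n,l in dict(bottletop=[(S,(454,197)),(D,(346,83))],tumblerrim=[(S,(340,257)),(D,(414,165))],ja=[(S,up(318,215,(330,150),8)),(D,up(232,262,(230,135),7))],jb=[(S,up(347,300,(330,150),8)),(D,up(370,228,(230,135),7))],pink=[(S,(424,208)),(D,(305,136))],blue=[(S,(399,218)),(D,(325,149))],red=[(S,(356,161)),(D,(228,189))]).items():
    q=tri(l);print(n,q.x,q.cost)
E
```

```text
tray [ 0.43797811  0.17036372 -1.58657642] -90.90413247025359 [[-0.7, 0.3], [-0.9, -0.9], [0.0, 0.2], [-0.1, 0.3], [0.3, -0.1], [0.2, -0.4], [0.1, -0.2], [-0.2, -0.2], [-0.5, -0.6]] handle [0.43984008 0.28834903 0.032     ]
rack [ 0.50785824 -0.20756926 -1.65359672  0.09103764] -94.74411302683355 [[-0.5, 0.2], [-0.9, -0.7], [-0.6, -0.9], [-1.3, 0.2], [-0.9, 0.1], [0.7, -1.5], [0.2, -1.5], [-0.9, -1.6], [0.2, 0.5]]
bottletop [0.71419458 0.28031819 0.18107244] 1.4781698273209054
tumblerrim [ 0.74955852 -0.0112827   0.08796673] 0.6005647381606352
ja [0.41249135 0.17863559 0.05415365] 0.12941464304762496
jb [0.46578434 0.17165734 0.05441591] 0.08777132441480116
pink [0.58307822 0.27988251 0.04466621] 0.90486681201373
blue [0.60572125 0.19743976 0.04540264] 0.3489475411573916
red [0.31250097 0.1686323  0.04632482] 0.2691117874370871
```

```bash
cat >> h.py <<'E'
from scipy.spatial.transform import Rotation as Ro
def delta(s,pos,yaw_deg):
    # tool pointing down, tool y axis at world angle yaw_deg
    y=np.radians(yaw_deg);ey=np.array([np.cos(y),np.sin(y),0]);ez=np.array([0,0,-1.]);ex=np.cross(ey,ez)
    T=Ro.from_matrix(np.c_[ex,ey,ez]);C=Ro.from_rotvec(s["tool_rot"])
    return np.round(C.inv().apply(np.asarray(pos)-s["position"]),4),np.round((C.inv()*T).as_rotvec(degrees=True),2)
E
python3 - <<'E'
from h import *; from bench import *
print(delta(get_state(),(.440,.288,.13),-.9))
E
```

```text
(array([-0.3138, -0.2277,  0.0923]), array([-4.000e-02,  3.000e-02,  7.074e+01]))
```

Call:
play_rows(series=[100, -0.314, -0.228, 0.092, 0, 0, 70.7, 100, -0.314, -0.228, 0.092, 0, 0, 70.7, 100, -0.314, -0.228, 0.092, 0, 0, 70.7, 100, -0.314, -0.228, 0.092, 0, 0, 70.7, 100, -0.314, -0.228, 0.092, 0, 0, 70.7, 100, -0.314, -0.228, 0.092, 0, 0, 70.7, 100, -0.314, -0.228, 0.092, 0, 0, 70.7, 100, -0.314, -0.228, 0.092, 0, 0, 70.7, 100, -0.314, -0.228, 0.092, 0, 0, 70.7, 100, -0.314, -0.228, 0.092, 0, 0, 70.7])

```text
time: 1.08
position: [0.4425, 0.2827, 0.1298]
tool_rot: [2.249, 2.191, -0.002]
ft_force: [0.6, -0.4, 0.2]
grip_width: 1.001
```

Call:
play_rows(series=[100, 0, 0, 0, 0, 0, 0, 100, 0, 0, 0, 0, 0, 0, 100, 0, 0, 0, 0, 0, 0])

```text
time: 1.33
position: [0.4398, 0.2889, 0.1307]
tool_rot: [-2.236, -2.206, -0.001]
ft_force: [-0.1, -0.1, 0.5]
grip_width: 0.997
```

```bash
python3 - <<'E'
from h import *; from bench import *
s=get_state();print(s["time"],s["position"],delta(s,(.440,.288,.013),-.9),s["joint_positions"],s["ft_force"])
d=get_image("wrist");cv2.imwrite("pics/w1.png",d["frame"][:,:,::-1])
for p in [(.440,.288,.052),(.44,.288,.013)]: print(P(d,p))
p=(.438,.1704,-1.5866)
for q in [(.08,.075,0),(.08,-.075,0),(-.08,.075,0),(-.08,-.075,0),(-.145,.02,0),(-.118,0,.052)]: print(q,P(d,W(p,q)))
d=get_image("scene");cv2.imwrite("pics/s1.png",d["frame"][:,:,::-1])
E
```

```text
1.3333 [0.439767   0.28890466 0.1307162 ] (array([-0.001 ,  0.0003,  0.1177]), array([-0.01, -0.05,  0.14])) [-0.88137299  0.12370716  0.26879402  1.88338945 -0.03697962  1.1388276
 -0.61227107] [-0.08319286 -0.07831995  0.5288509 ]
[314.49406268 205.19084946]
[314.3939141  194.76962166]
(0.08, 0.075, 0) [374.33180433 346.95143003]
(0.08, -0.075, 0) [253.53713983 346.77214192]
(-0.08, 0.075, 0) [382.25127419 225.2276762 ]
(-0.08, -0.075, 0) [246.09202805 225.03423634]
(-0.145, 0.02, 0) [333.42749109 166.37678965]
(-0.118, 0, 0.052) [314.33613334 204.77629762]
```

View pics/w1.png

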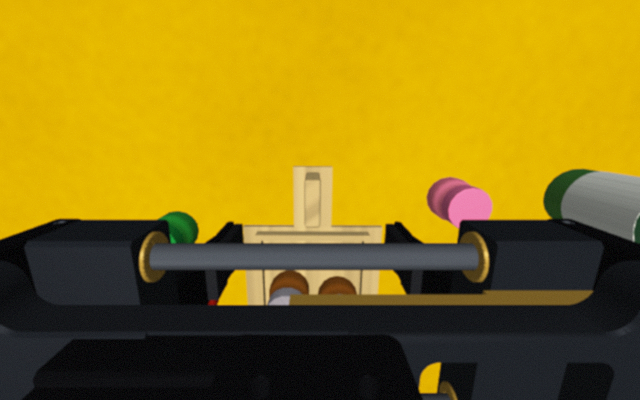

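View pics/s1.png

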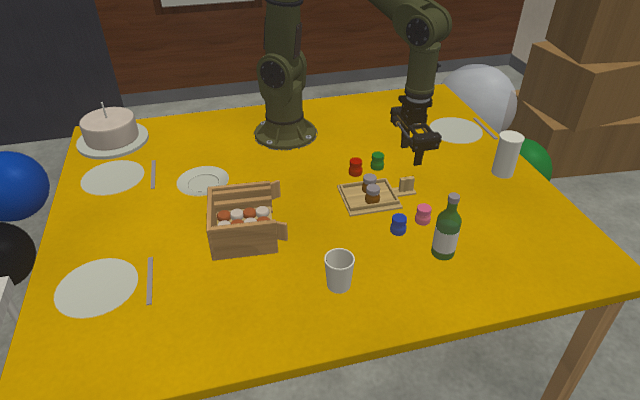

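Wrist view: handle plate is centred at about (313,190) on the neck, neck end at (293–332,166). This agrees with the fit to within about 1 mm. Descending.

Call:
play_rows(series=[100, -0.001, 0, 0.03, 0, 0, 0, 100, -0.001, 0, 0.06, 0, 0, 0, 100, -0.001, 0, 0.085, 0, 0, 0, 100, -0.001, 0, 0.105, 0, 0, 0, 100, -0.001, 0, 0.117, 0, 0, 0, 100, -0.001, 0, 0.117, 0, 0, 0, 100, -0.001, 0, 0.117, 0, 0, 0])

```text
time: 2.02
position: [0.4399, 0.2877, 0.0137]
tool_rot: [-2.236, -2.207, 0.0]
ft_force: [0.2, 0.6, -0.1]
grip_width: 1.0
```

Call:
play_rows(series=[60, 0, 0, 0, 0, 0, 0, 35, 0, 0, 0, 0, 0, 0, 25, 0, 0, 0, 0, 0, 0, 18, 0, 0, 0, 0, 0, 0, 12, 0, 0, 0, 0, 0, 0, 5, 0, 0, 0, 0, 0, 0, 0, 0, 0, 0, 0, 0, 0, 0, 0, 0, 0, 0, 0, 0, 0, 0, 0, 0, 0, 0, 0, 0, 0, 0, 0, 0, 0, 0], force=60)

```text
time: 2.85
position: [0.4402, 0.287, 0.0135]
tool_rot: [2.238, 2.205, 0.0]
ft_force: [-0.5, -0.2, 0.3]
grip_width: 0.329
```

```bash
python3 - <<'E'
from h import *; from bench import *
s=get_state();print(s["time"],s["position"],s["grip_width"],s["ft_force"],s["torque"])
d=get_image("side");cv2.imwrite("pics/d2.png",cv2.resize(d["frame"][100:250,200:440,::-1],None,fx=3.3,fy=3.3))
E
```

```text
2.85 [0.44020207 0.28697017 0.01354502] 0.32921778234988375 [-0.53349173 -0.23706852  0.33313931] [-0.08917824  0.02437482 -0.01649513]
```

View pics/d2.png

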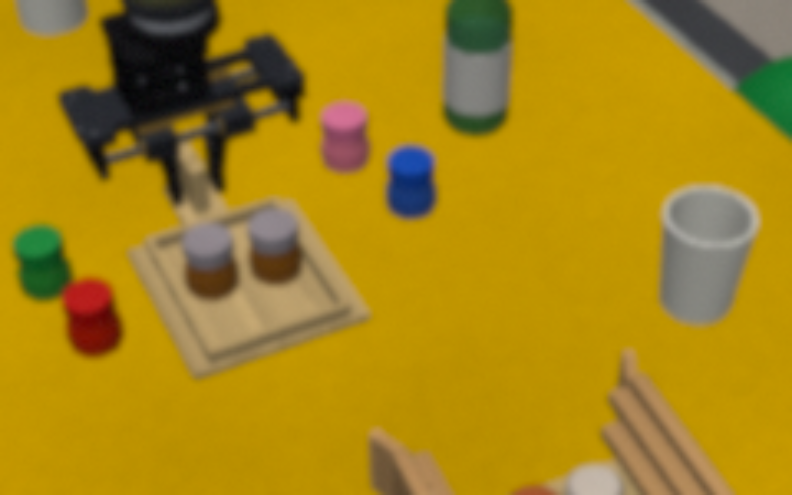

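Fingers straddle the handle, still closing (opening 0.33). I'll keep closing.

Call:
play_rows(series=[0, 0, 0, 0, 0, 0, 0, 0, 0, 0, 0, 0, 0, 0, 0, 0, 0, 0, 0, 0, 0, 0, 0, 0, 0, 0, 0, 0, 0, 0, 0, 0, 0, 0, 0, 0, 0, 0, 0, 0, 0, 0])

```text
time: 3.4
position: [0.4399, 0.287, 0.0135]
tool_rot: [-2.238, -2.205, 0.001]
ft_force: [-1.8, -1.2, -0.5]
grip_width: 0.156
```

Call:
play_rows(series=[0, 0, 0, 0, 0, 0, 0, 0, 0, 0, 0, 0, 0, 0, 0, 0, 0, -0.001, 0, 0, 0, 0, 0, 0, -0.003, 0, 0, 0, 0, 0, 0, -0.006, 0, 0, 0, 0, 0, 0, -0.009, 0, 0, 0, 0, 0, 0, -0.012, 0, 0, 0, 0, 0, 0, -0.014, 0, 0, 0, 0, 0, 0, -0.015, 0, 0, 0, 0, 0, 0, -0.015, 0, 0, 0])

```text
time: 4.23
position: [0.4405, 0.2872, 0.029]
tool_rot: [2.238, 2.205, 0.001]
ft_force: [0.4, 0.5, -2.8]
grip_width: 0.16
```

```bash
python3 - <<'E'
from h import *; from bench import *
s=get_state();print(s["time"],s["position"],s["tool_rot"],s["grip_width"],s["ft_force"],s["torque"])
d=get_image("side");cv2.imwrite("pics/d3.png",cv2.resize(d["frame"][110:230,215:335,::-1],None,fx=5,fy=5,interpolation=2))
d=get_image("scene");cv2.imwrite("pics/s3.png",cv2.resize(d["frame"][140:230,325:445,::-1],None,fx=6.5,fy=6.5,interpolation=2))
E
```

```text
4.2333 [0.44047749 0.28716348 0.02900059] [2.23792703e+00 2.20475179e+00 1.38710043e-03] 0.16029833334620602 [ 0.3557322   0.45490918 -2.82689078] [0.20203475 0.05767771 0.03619578]
```

View pics/d3.png

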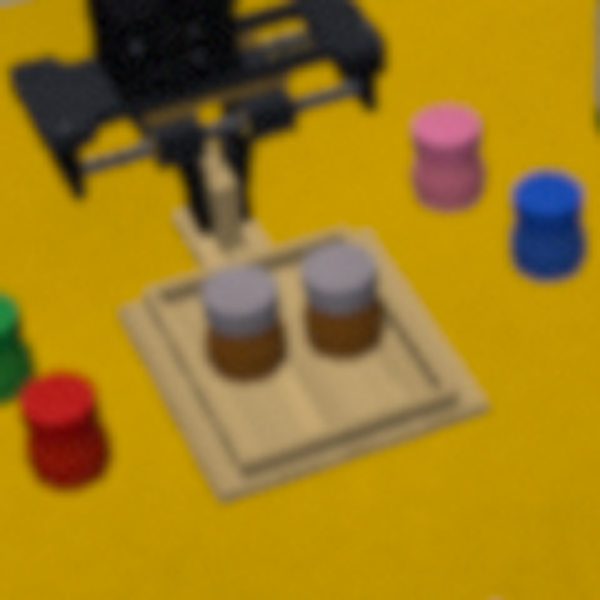

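View pics/s3.png

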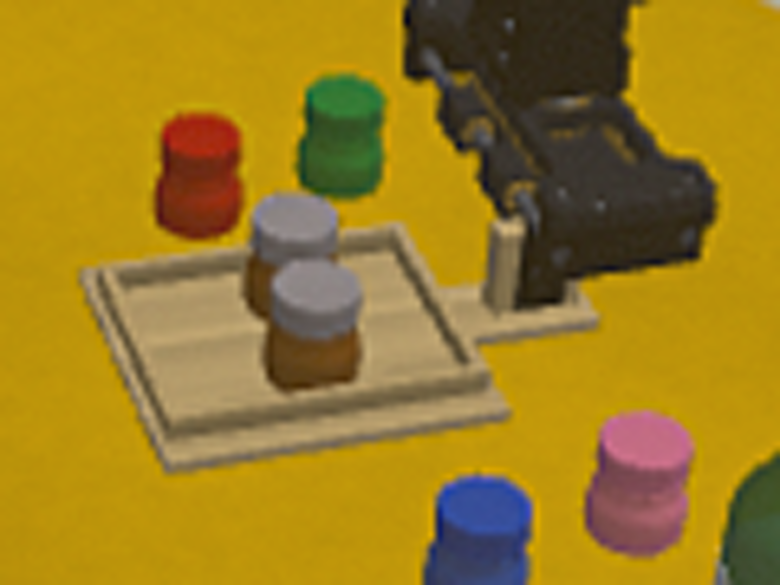

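```bash
cat >> h.py <<'E'
def fit(obs,x0):
    # params x,y,z,yaw,pitch,roll (tray frame pitched about own y; +pitch = nose down)
    def pt(p,q): return Ro.from_euler('ZYX',p[3:6]).apply(q)+p[:3]
    r=least_squares(lambda p:np.concatenate([P(d,pt(p,q))-up(*c,o,k) for d,c,o,k,q in obs]),x0,loss='soft_l1')
    print("xyz",np.round(r.x[:3],4),"yaw,pitch,roll deg",np.round(np.degrees(r.x[3:]),2),"res",np.round(r.fun.reshape(-1,2),1).tolist()); return r.x
E
python3 - <<'E'
from h import *; from bench import *
S=get_image("scene");D=get_image("side")
a=((325,140),6.5);b=((215,110),5)
fit([(S,(170,470),*a,(.08,.075,0)),(S,(80,272),*a,(.08,-.075,.006)),(S,(512,414),*a,(-.08,.075,0)),(S,(597,325),*a,(-.145,.02,0)),
(D,(490,412),*b,(.08,.075,0)),(D,(222,502),*b,(.08,-.075,0)),(D,(120,312),*b,(-.08,-.075,.003))],[.44,.17,.015,-1.58,0,0])
E
```

```text
xyz [0.4396 0.1712 0.0142] yaw,pitch,roll deg [-90.87   0.47   1.36] res [[-0.6, 0.4], [-0.3, 0.0], [-0.2, 0.4], [0.4, 0.1], [-0.1, -1.3], [-0.0, 0.5], [-0.6, -0.4]]
```

Tray hangs level (pitch 0.5°). Lift on, then refine the rack pose by overlaying the model.

Call:
play_rows(series=[0, 0, 0, -0.002, 0, 0, 0, 0, 0, 0, -0.006, 0, 0, 0, 0, 0, 0, -0.012, 0, 0, 0, 0, 0, 0, -0.02, 0, 0, 0, 0, 0, 0, -0.029, 0, 0, 0, 0, 0, 0, -0.038, 0, 0, 0, 0, 0, 0, -0.046, 0, 0, 0, 0, 0, 0, -0.051, 0, 0, 0, 0, 0, 0, -0.054, 0, 0, 0, 0, 0, 0, -0.055, 0, 0, 0])

```text
time: 5.27
position: [0.4405, 0.2872, 0.0844]
tool_rot: [-2.238, -2.205, -0.002]
ft_force: [-0.2, 0.2, -3.1]
grip_width: 0.151
```

```bash
cat > rk.py <<'E'
from h import *; from bench import *
def draw(p,tag):
    w=p[3]
    for n,(x,y,ww,hh,f) in dict(scene=(195,170,100,95,6.3),side=(300,195,140,135,4.4)).items():
        d=get_image(n);im=cv2.resize(d["frame"][y:y+hh,x:x+ww,::-1],None,fx=f,fy=f,interpolation=2)
        L=[]
        for s in(-1,1):
            L+=[((.09,s*w,0),(-.075,s*w,0)),((.09,s*w,.105),(-.075,s*w,.105)),((.09,s*w,0),(.09,s*w,.105)),((.084,s*.08,.105),(-.075,s*.08,.105)),((-.075,s*w,0),(-.075,s*w,.105)),
                ((.084,s*.064,.06),(-.075,s*.064,.06)),((.084,s*.066,.095),(-.075,s*.066,.095)) ]
        L+=[((.09,-w,0),(.09,w,0)),((.09,-w,.105),(.09,w,.105)),((.084,-.08,.105),(.084,.08,.105))]
        for a,b in L:
            q=[tuple(int(v) for v in ((P(d,W(p,c))-[x,y]+.5)*f-.5)) for c in(a,b)]
            cv2.line(im,q[0],q[1],(255,0,0),1)
        cv2.imwrite(f"pics/r_{n}_{tag}.png",im)
E
python3 -c "
from rk import *
s=get_state();print(s['time'],s['position'],s['ft_force'],s['torque'],s['grip_width'])
draw([.50786,-.20757,-1.6536,.091],'a')"
```

```text
5.2667 [0.44051652 0.28723063 0.08438565] [-0.21441805  0.20976985 -3.1050849 ] [0.24862386 0.06104757 0.00480554] 0.15145472335669996
```

View pics/r_scene_a.png

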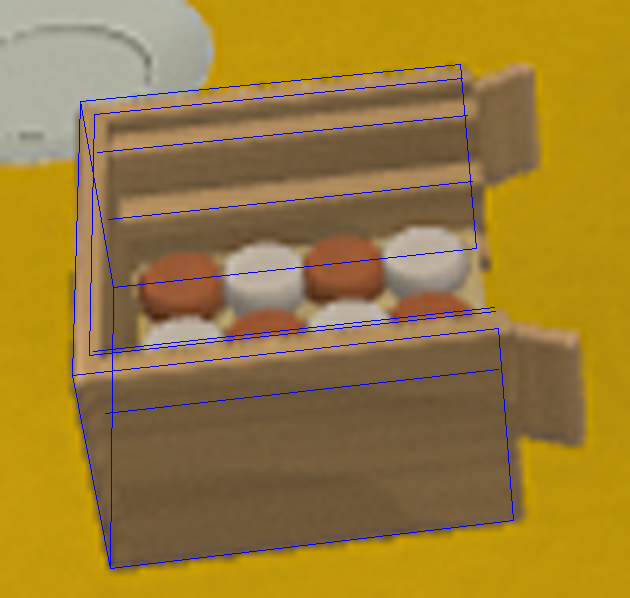

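View pics/r_side_a.png

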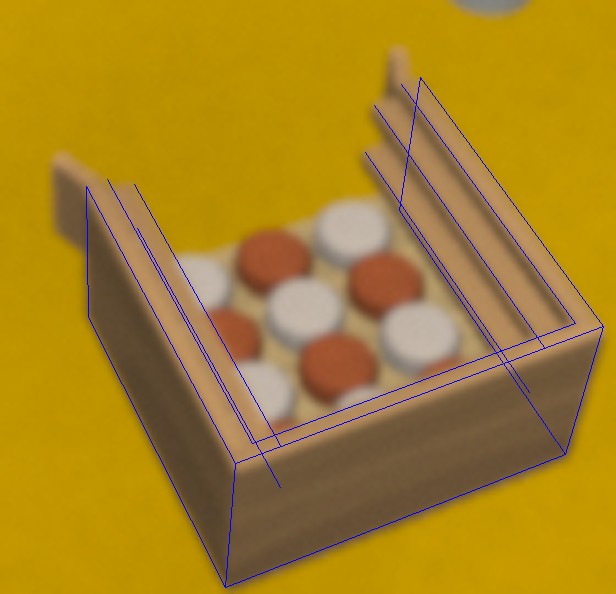

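```bash
cat > ref.py <<'E'
from rk import *
from scipy.ndimage import map_coordinates,gaussian_filter
SE=[((.08,'w',0),(-.07,'w',0)),((.09,'w',.01),(.09,'w',.095)),((.09,'-w+',.105),(.09,'w-',.105)),((-.075,'w',.004),(-.075,'w',.04)),((.08,'-w',.105),(-.06,'-w',.105)),((.06,-.064,.06),(-.06,-.064,.06)),((.07,-.066,.095),(-.06,-.066,.095)),((.08,'w',.105),(-.06,'w',.105))]
DE=[((.08,'-w',0),(-.07,'-w',0)),((.09,'-w+',0),(.09,'w-',0)),((.09,'-w',.01),(.09,'-w',.095)),((.09,'w',.01),(.09,'w',.095)),((-.075,'-w',.004),(-.075,'-w',.04)),((.08,'w',.105),(-.06,'w',.105)),((.09,'-w+',.105),(.09,'w-',.105)),((.06,.064,.06),(-.06,.064,.06)),((.08,'-w',.105),(-.06,'-w',.105))]
def val(q,w):
    y={'w':w,'-w':-w,'w-':w-.01,'-w+':-w+.01}.get(q[1],q[1]); return (q[0],y,q[2])
def run(p,search=3.0,it=4):
    ims={n:get_image(n) for n in("scene","side")}
    g={n:gaussian_filter(d["frame"].astype(float),(.7,.7,0)) for n,d in ims.items()}
    p=np.array(p,float)
    for k in range(it):
        obs=[]
        for n,E in(("scene",SE),("side",DE)):
            d=ims[n]
            for ei,(a,b) in enumerate(E):
                for t in np.linspace(0,1,12):
                    fa,fb=np.array(val(a,p[3])),np.array(val(b,p[3]))
                    u=P(d,W(p,fa*(1-t)+fb*t)); v=P(d,W(p,fb))-P(d,W(p,fa)); v/=np.linalg.norm(v); nn=np.array([-v[1],v[0]])
                    ss=np.arange(-search,search+.01,.1)
                    prof=np.stack([map_coordinates(g[n][:,:,c],[u[1]+ss*nn[1],u[0]+ss*nn[0]],order=1) for c in range(3)],1)
                    gr=np.linalg.norm(np.gradient(prof,axis=0),axis=1)*np.exp(-(ss/(search*.8))**2)
                    j=gr.argmax()
                    if gr[j]>.8: obs.append((d,n,ei,a,b,t,u+ss[j]*nn,nn))
        def res(p):
            o=[]
            for d,n,ei,a,b,t,m,nn in obs:
                fa,fb=np.array(val(a,p[3])),np.array(val(b,p[3])); o.append((P(d,W(p,fa*(1-t)+fb*t))-m)@nn)
            return np.array(o)
        r=least_squares(res,p,loss='soft_l1',f_scale=.5);p=r.x
        print(np.round(p,4),np.degrees(p[2]),len(obs))
        search=max(1.5,search*.8)
    R=res(p)
    for n in("scene","side"):
        for e in range(9):
            v=[R[i] for i,o in enumerate(obs) if o[1]==n and o[2]==e]
            if v: print(n,e,len(v),round(np.median(v),2))
    return p
if __name__=="__main__":
    p=run([.50786,-.20757,-1.6536,.091]);draw(p,'b')
E
python3 ref.py
```

```text
[ 0.5078 -0.2083 -1.6512  0.0915] -94.60903130885045 198
[ 0.5079 -0.2085 -1.6498  0.0918] -94.52465264813813 197
[ 0.5079 -0.2086 -1.6492  0.0919] -94.48945679864846 197
[ 0.5078 -0.2086 -1.6484  0.092 ] -94.44894098818382 197
scene 0 12 0.01
scene 1 12 0.04
scene 2 12 0.06
scene 3 12 -0.7
scene 4 12 -0.19
scene 5 12 -0.07
scene 6 12 -0.07
scene 7 12 -0.14
side 0 12 -0.05
side 1 12 -0.07
side 2 6 0.3
side 3 12 -0.03
side 4 12 -0.01
side 5 12 0.25
side 6 12 -0.32
side 7 11 -0.06
side 8 12 0.09
```

```bash
python3 -c "
import cv2,numpy as np
a=cv2.imread('pics/r_scene_b.png');b=cv2.imread('pics/r_side_b.png');print(a.shape,b.shape)
h=max(a.shape[0],b.shape[0]);o=np.zeros((h,a.shape[1]+b.shape[1],3),'uint8');o[:a.shape[0],:a.shape[1]]=a;o[:b.shape[0],a.shape[1]:]=b
cv2.imwrite('pics/rb.png',cv2.resize(o,(800,int(h*800/o.shape[1]))))"
```

```text
(598, 630, 3) (594, 616, 3)
```

View pics/r_scene_b.png

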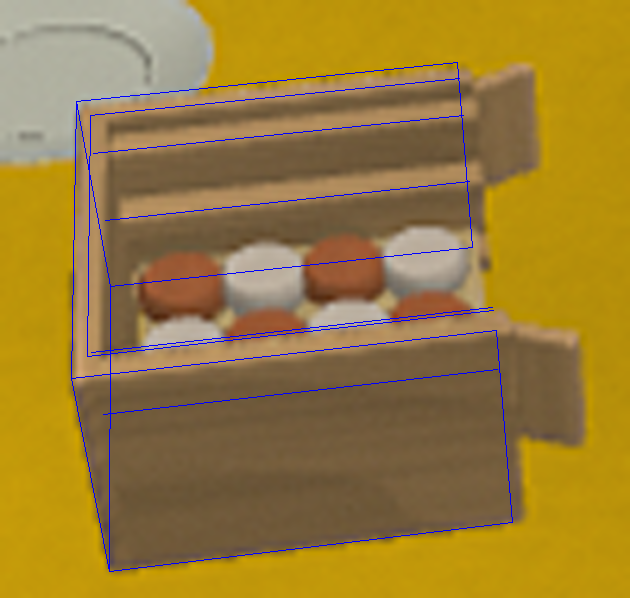

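View pics/r_side_b.png

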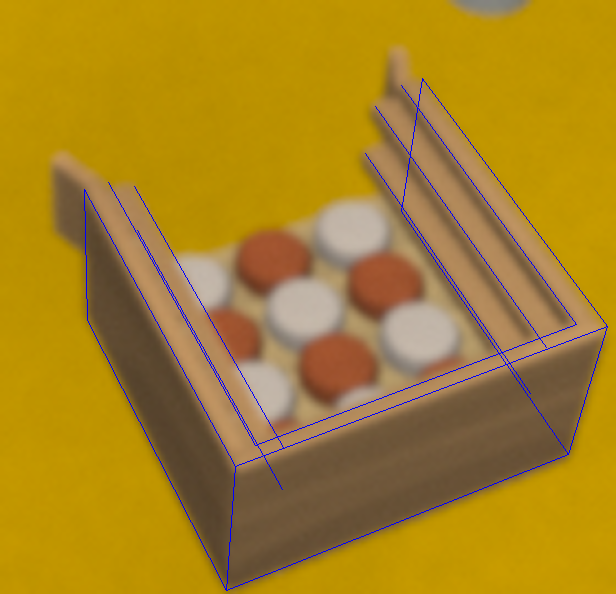

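The fronts and inner edges sit about 2 px right of the model, while the back fits. So the back wall is likely thicker outward than I assumed. Refit with the back face as a free parameter.

```bash
sed -e "s/def val(q,w):/def val(q,w,b=None):/" ref.py > ref2.py; python3 - <<'E'
s=open('ref2.py').read()
s=s.replace("def val(q,w,b=None):","def val(q,p):\n    w=p[3]").replace("return (q[0],y,q[2])","return (p[4] if q[0]==.09 else q[0],y,q[2])").replace("p[3])),np.array(val(b,p[3]))","p)),np.array(val(b,p))")
# inner back top edge & more front edges
s=s.replace("DE=[","SE+=[((-.075,-.078,.062),(-.075,-.066,.062)),((.084,-.06,.105),(.084,.06,.105))]\nDE=[")
s=s.replace("range(9)","range(12)").replace("p=run([.50786,-.20757,-1.6536,.091]);draw(p,'b')","""
    import sys
    for y0 in(-.2086,-.202): p=run([.5078,y0,-1.6484,.092,.09 if y0<-.205 else .096])
    draw(p,'c')""")
open('ref2.py','w').write(s)
E
python3 ref2.py
```

```text
[ 0.5081 -0.2059 -1.6521  0.0919  0.0931] -94.65824804331957 221
[ 0.5082 -0.205  -1.6525  0.0919  0.0943] -94.68190286344806 222
[ 0.5082 -0.2046 -1.653   0.0919  0.0946] -94.70732384177646 222
[ 0.5082 -0.2045 -1.6528  0.0919  0.0948] -94.69805016383327 222
scene 0 12 0.04
scene 1 12 -0.07
scene 2 12 0.05
scene 3 12 -0.14
scene 4 12 -0.11
scene 5 12 -0.06
scene 6 12 -0.06
scene 7 12 -0.21
scene 8 12 -0.12
scene 9 12 -0.03
side 0 12 -0.01
side 1 12 -0.05
side 2 6 0.25
side 3 12 0.05
side 4 12 -0.14
side 5 12 0.15
side 6 12 -0.15
side 7 12 0.04
side 8 12 0.14
[ 0.5079 -0.2027 -1.6509  0.0921  0.0959] -94.59050987320393 222
[ 0.508  -0.203  -1.6514  0.0922  0.096 ] -94.61604036825652 221
[ 0.5081 -0.2031 -1.6513  0.0923  0.096 ] -94.61343549271491 221
[ 0.5081 -0.2032 -1.6514  0.0923  0.096 ] -94.62012360510165 220
scene 0 12 -0.05
scene 1 12 -0.1
scene 2 12 0.06
scene 3 12 0.02
scene 4 12 -0.16
scene 5 12 -0.1
scene 6 12 -0.06
scene 7 12 -0.2
scene 8 10 -0.15
scene 9 12 0.05
side 0 12 -0.05
side 1 12 -0.03
side 2 6 0.11
side 3 12 0.08
side 4 12 0.06
side 5 12 0.16
side 6 12 -0.24
side 7 12 -0.04
side 8 12 0.05
```

View pics/r_scene_c.png

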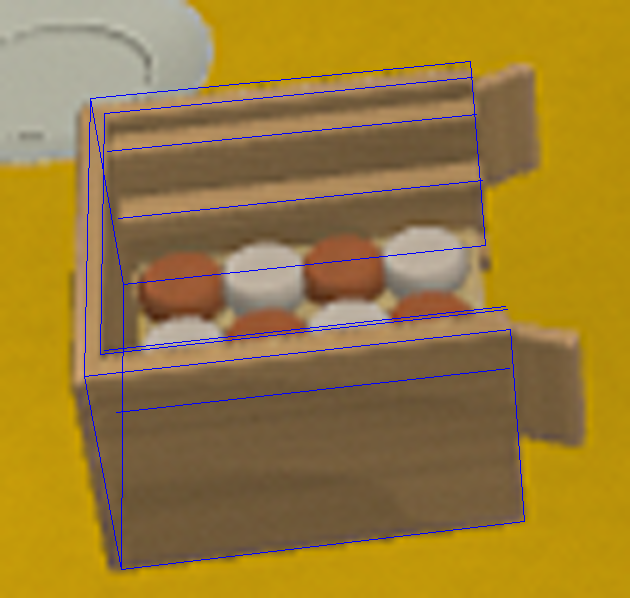

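View pics/r_side_c.png

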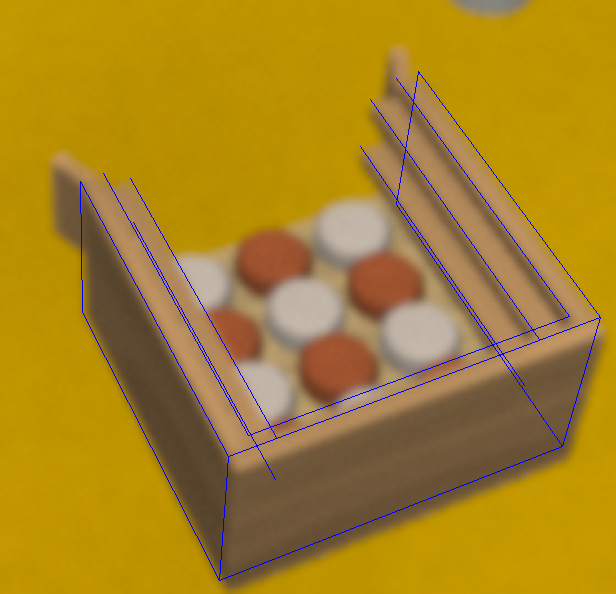

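```bash
python3 - <<'E'
from h import *; from bench import *
s=get_state();print(delta(s,(.5336,.1128,.0835),-4.62),Ro.from_rotvec(s["tool_rot"]).as_matrix().round(4).tolist())
E
```

```text
(array([-0.1727,  0.096 , -0.    ]), array([-0.01,  0.01,  3.76])) [[0.015, 0.9999, -0.0001], [0.9999, -0.015, -0.0001], [-0.0002, -0.0001, -1.0]]
```

Call:
play_rows(series=[0, -0.001, 0.0005, 0, 0, 0, 0.02, 0, -0.0035, 0.002, 0, 0, 0, 0.08, 0, -0.008, 0.0045, 0, 0, 0, 0.17, 0, -0.014, 0.0075, 0, 0, 0, 0.3, 0, -0.0215, 0.012, 0, 0, 0, 0.47, 0, -0.031, 0.0175, 0, 0, 0, 0.68, 0, -0.042, 0.0235, 0, 0, 0, 0.92, 0, -0.055, 0.0305, 0, 0, 0, 1.2, 0, -0.069, 0.0385, 0, 0, 0, 1.5, 0, -0.083, 0.046, 0, 0, 0, 1.8])

```text
time: 6.7
position: [0.4859, 0.2013, 0.0837]
tool_rot: [2.274, 2.167, 0.0]
ft_force: [0.3, -0.4, -2.0]
grip_width: 0.154
```

Call:
play_rows(series=[0, -0.0137, 0.0082, 0, 0, 0, 0.3, 0, -0.0272, 0.0162, 0, 0, 0, 0.6, 0, -0.0405, 0.0242, 0, 0, 0, 0.9, 0, -0.0524, 0.0313, 0, 0, 0, 1.17, 0, -0.0626, 0.0374, 0, 0, 0, 1.4, 0, -0.071, 0.0425, 0, 0, 0, 1.58, 0, -0.0778, 0.0465, 0, 0, 0, 1.73, 0, -0.0828, 0.0495, 0, 0, 0, 1.85, 0, -0.0862, 0.0516, 0, 0, 0, 1.92, 0, -0.088, 0.0527, 0, 0, 0, 1.96])

```text
time: 7.53
position: [0.5337, 0.1128, 0.0835]
tool_rot: [-2.309, -2.13, -0.0]
ft_force: [-1.0, -0.3, -3.5]
grip_width: 0.156
```

Call:
play_rows(series=[0, 0, 0, 0, 0, 0, 0, 0, 0, 0, 0, 0, 0, 0, 0, 0, 0, 0, 0, 0, 0])

```text
time: 7.78
position: [0.5333, 0.1137, 0.0835]
tool_rot: [-2.308, -2.131, -0.0]
ft_force: [-0.7, 0.4, -2.8]
grip_width: 0.152
```

```bash
python3 - <<'E'
from h import *; from bench import *
s=get_state();print(s["time"],s["position"],s["ft_force"],s["torque"],s["grip_width"]);print(delta(s,(.5336,.1128,.0835),-4.62))
d=get_image("side");cv2.imwrite("pics/d4.png",cv2.resize(d["frame"][90:340,240:460,::-1],None,fx=2.4,fy=2.4,interpolation=2))
cv2.imwrite("pics/d4c.png",cv2.resize(d["frame"][120:240,290:430,::-1],None,fx=5,fy=5,interpolation=2))
d=get_image("scene");cv2.imwrite("pics/s4.png",cv2.resize(d["frame"][140:265,190:390,::-1],None,fx=4,fy=4,interpolation=2))
E
```

```text
7.7833 [0.53325763 0.11369591 0.08351745] [-0.69501633  0.44458105 -2.75417015] [0.19850106 0.00283823 0.01715078] 0.15208335480381477
(array([-0.0009,  0.0004,  0.    ]), array([-0.01, -0.02,  0.07]))
```

View pics/d4c.png

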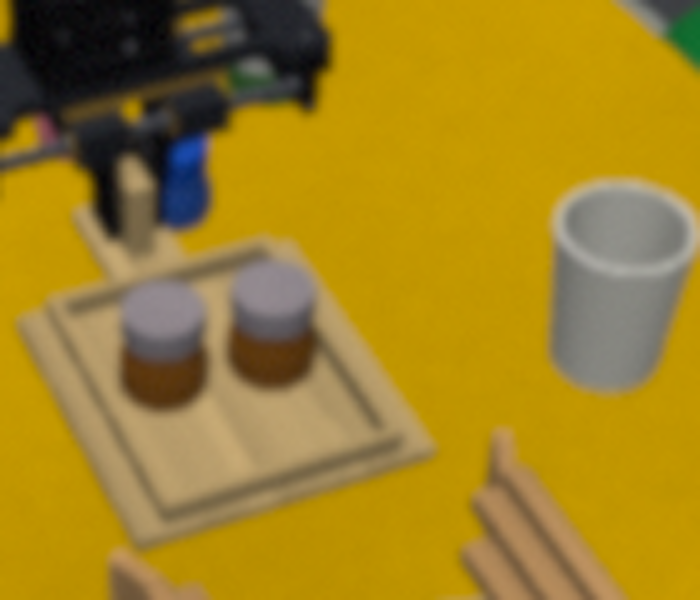

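View pics/s4.png

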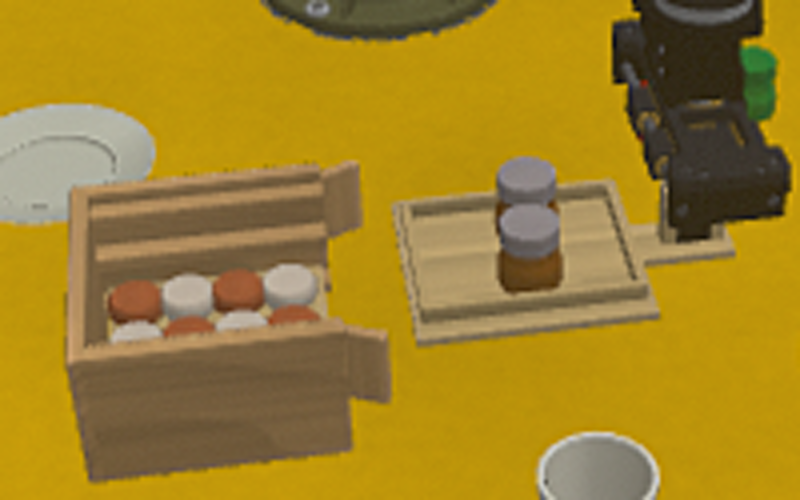

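```bash
python3 - <<'E'
from h import *; from bench import *
S=get_image("scene");D=get_image("side")
a=((190,140),4);b=((290,120),5)
p=fit([(S,(418,343),*a,(.08,.075,0)),(S,(393,202),*a,(.08,-.075,.006)),(S,(660,319),*a,(-.08,.075,0)),(S,(735,257),*a,(-.145,.02,0)),
(D,(436,453),*b,(.08,.075,0)),(D,(145,545),*b,(.08,-.075,0)),(D,(20,320),*b,(-.08,-.075,.003))],[.524,-.004,.07,-1.65,0,0])
c,s=np.cos(np.radians(-94.62)),np.sin(np.radians(-94.62));v=p[:2]-np.array([.5081,-.2032]);print("in rack",c*v[0]+s*v[1],-s*v[0]+c*v[1])
t=get_state()["position"][:2]-np.array([.5081,-.2032]);print("tcp in rack",c*t[0]+s*t[1],-s*t[0]+c*t[1])
E
```

```text
xyz [ 0.5261 -0.0021  0.0696] yaw,pitch,roll deg [-94.8   -0.19   0.74] res [[-0.3, 0.6], [-0.6, 0.0], [0.0, 0.0], [0.1, 0.3], [0.4, -0.8], [-0.9, 0.3], [-0.3, -0.3]]
in rack -0.20189548378645447 0.0017841992892148294
tcp in rack -0.3175574012299333 -0.00025742708687057775
```

Tray is level and square to the rack, about 2 mm off sideways. Inserting the first 100 mm.

Call:
play_rows(series=[0, -0.002, -0.0005, 0, 0, 0, 0, 0, -0.007, -0.001, 0, 0, 0, 0, 0, -0.016, -0.001, 0, 0, 0, 0, 0, -0.028, -0.001, 0, 0, 0, 0, 0, -0.042, -0.001, 0, 0, 0, 0, 0, -0.056, -0.001, 0, 0, 0, 0, 0, -0.068, -0.001, 0, 0, 0, 0, 0, -0.076, -0.001, 0, 0, 0, 0, 0, -0.08, -0.001, 0, 0, 0, 0, 0, -0.08, -0.001, 0, 0, 0, 0])

```text
time: 8.82
position: [0.526, 0.0318, 0.0836]
tool_rot: [2.311, 2.128, 0.0]
ft_force: [-0.1, -0.3, -2.7]
grip_width: 0.154
```

```bash
python3 - <<'E'
from h import *; from bench import *
s=get_state();print(s["time"],s["position"],s["ft_force"],s["torque"])
t=s["position"][:2]-np.array([.5081,-.2032]);c,q=np.cos(np.radians(-94.62)),np.sin(np.radians(-94.62));print("tcp in rack",c*t[0]+q*t[1],-q*t[0]+c*t[1])
d=get_image("side");cv2.imwrite("pics/d5.png",cv2.resize(d["frame"][150:330,290:450,::-1],None,fx=3.3,fy=3.3,interpolation=2))
d=get_image("scene");cv2.imwrite("pics/s5.png",cv2.resize(d["frame"][150:270,195:355,::-1],None,fx=5,fy=5,interpolation=2))
E
```

```text
8.8167 [0.52602753 0.03180747 0.0836243 ] [-0.14513025 -0.303106   -2.66896911] [0.1666431  0.05643917 0.00788201]
tcp in rack -0.2356878948553119 -0.001059837806485546
```

View pics/d5.png

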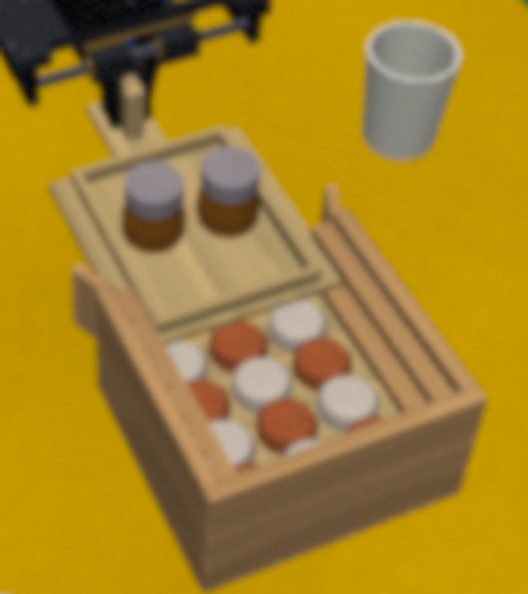

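View pics/s5.png

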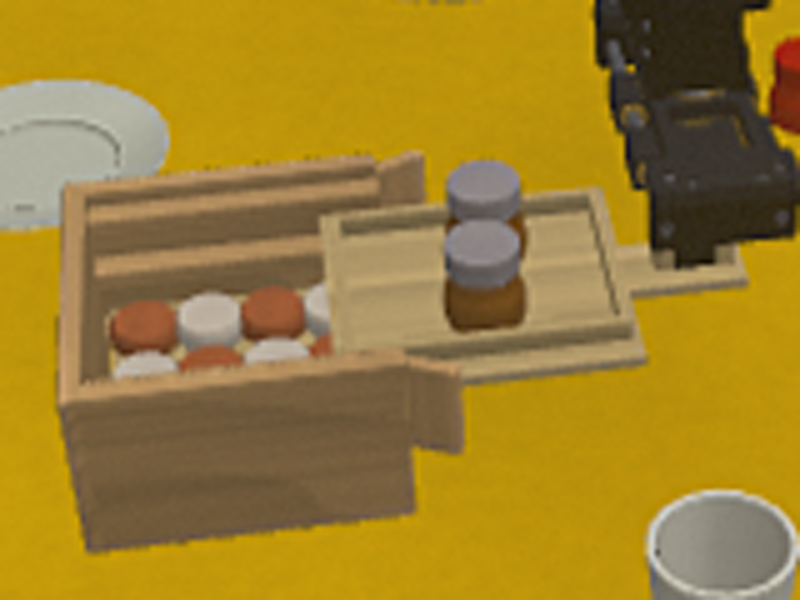

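The leading edge is in the slot under the lips with no contact force, and both jars are standing. On with another 100 mm.

Call:
play_rows(series=[0, -0.003, 0, 0, 0, 0, 0, 0, -0.009, 0, 0, 0, 0, 0, 0, -0.019, 0, 0, 0, 0, 0, 0, -0.032, 0, 0, 0, 0, 0, 0, -0.047, 0, 0, 0, 0, 0, 0, -0.063, 0, 0, 0, 0, 0, 0, -0.078, 0, 0, 0, 0, 0, 0, -0.09, 0, 0, 0, 0, 0, 0, -0.097, 0, 0, 0, 0, 0, 0, -0.1, 0, 0, 0, 0, 0])

```text
time: 9.75
position: [0.5178, -0.0681, 0.0836]
tool_rot: [2.311, 2.128, -0.0]
ft_force: [-0.6, 0.3, -2.8]
grip_width: 0.155
```

```bash
cat > look.py <<'E'
import sys;n=sys.argv[1]
from h import *; from bench import *
s=get_state();print(s["time"],s["position"],s["ft_force"],s["torque"],s["grip_width"])
t=s["position"][:2]-np.array([.5081,-.2032]);c,q=np.cos(np.radians(-94.62)),np.sin(np.radians(-94.62));print("tcp in rack",c*t[0]+q*t[1],-q*t[0]+c*t[1])
d=get_image("side");cv2.imwrite(f"pics/d{n}.png",cv2.resize(d["frame"][150:330,290:450,::-1],None,fx=3.3,fy=3.3,interpolation=2))
d=get_image("scene");cv2.imwrite(f"pics/s{n}.png",cv2.resize(d["frame"][150:270,195:355,::-1],None,fx=5,fy=5,interpolation=2))
E
python3 look.py 6
```

```text
9.75 [ 0.51780411 -0.06811214  0.08361592] [-0.6196907   0.28952013 -2.84443357] [ 0.27552844  0.0358011  -0.00820794] 0.15505612852877765
tcp in rack -0.1354305756012179 -0.0012083207349951556
```

View pics/d6.png

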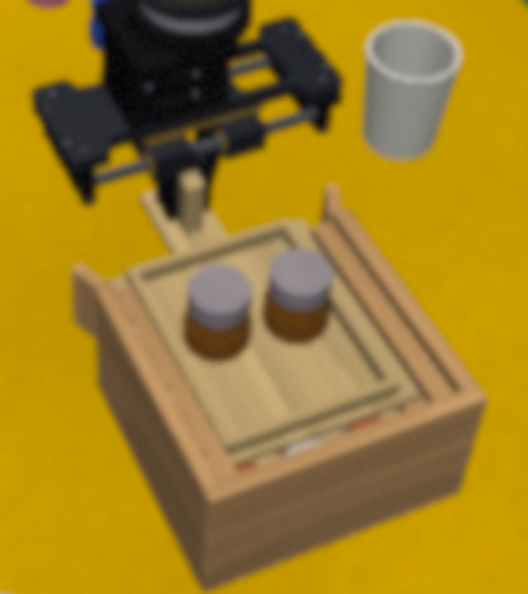

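View pics/s6.png

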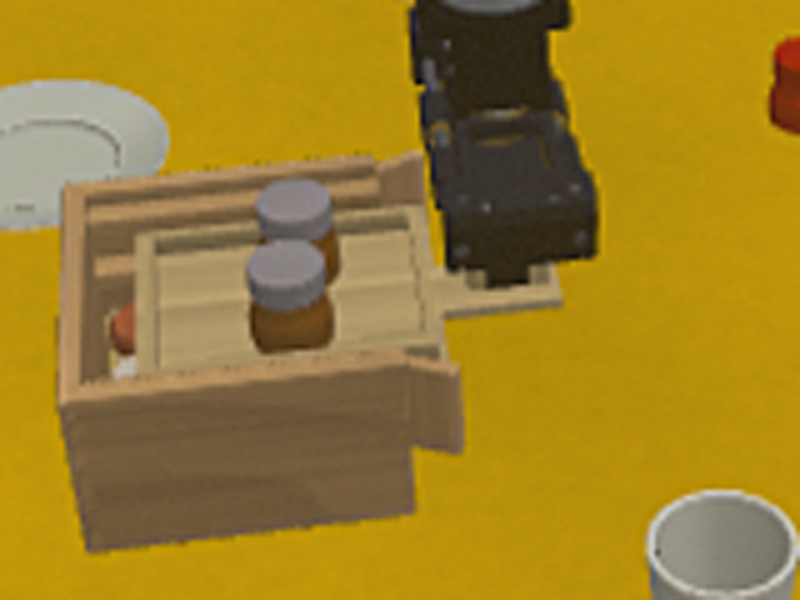

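Still free of contact, with about 19 mm to go. Next: 14 mm in, then lower onto the runners.

Call:
play_rows(series=[0, -0.002, 0, 0, 0, 0, 0, 0, -0.006, 0, 0, 0, 0, 0, 0, -0.01, 0, 0, 0, 0, 0, 0, -0.013, 0, 0.001, 0, 0, 0, 0, -0.014, 0, 0.003, 0, 0, 0, 0, -0.014, 0, 0.005, 0, 0, 0, 0, -0.014, 0, 0.006, 0, 0, 0, 0, -0.014, 0, 0.007, 0, 0, 0, 0, -0.014, 0, 0.007, 0, 0, 0, 0, -0.014, 0, 0.007, 0, 0, 0])

```text
time: 10.68
position: [0.5169, -0.0802, 0.0765]
tool_rot: [-2.309, -2.13, -0.0]
ft_force: [-0.1, 0.5, -2.1]
grip_width: 0.154
```

Call:
play_rows(series=[0, 0, 0, 0.0005, 0, 0, 0, 0, 0, 0, 0.001, 0, 0, 0, 0, 0, 0, 0.001, 0, 0, 0, 0, 0, 0, 0.0015, 0, 0, 0, 0, 0, 0, 0.0015, 0, 0, 0])

```text
time: 11.1
position: [0.5169, -0.0803, 0.075]
tool_rot: [-2.309, -2.13, -0.0]
ft_force: [0.3, 0.6, -3.0]
grip_width: 0.158
```

Call:
play_rows(series=[0, 0, 0, 0.0005, 0, 0, 0, 0, 0, 0, 0.001, 0, 0, 0, 0, 0, 0, 0.001, 0, 0, 0, 0, 0, 0, 0.0015, 0, 0, 0, 0, 0, 0, 0.0015, 0, 0, 0])

```text
time: 11.52
position: [0.5171, -0.0803, 0.0737]
tool_rot: [2.309, 2.13, 0.0]
ft_force: [-0.1, 1.0, -1.8]
grip_width: 0.155
```

```bash
python3 look.py 7
```

```text
11.5167 [ 0.51706319 -0.08034166  0.07367362] [-0.05251723  1.03276432 -1.81380608] [-0.01914135  0.1500094  -0.05373888] 0.1550145701072609
tcp in rack -0.1231811059913263 -0.0009617853923836826
```

View pics/d7.png

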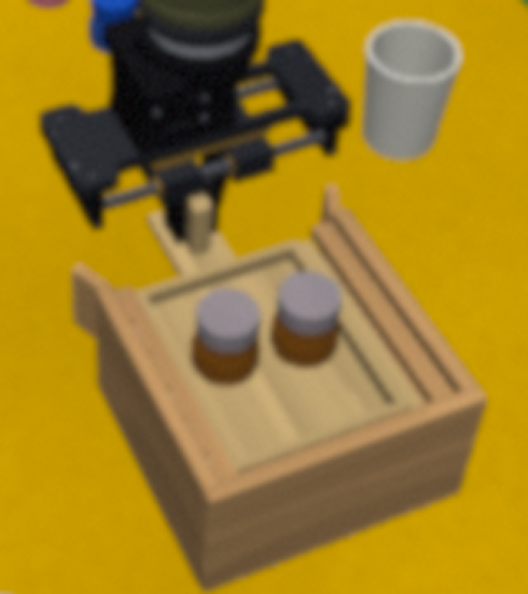

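View pics/s7.png

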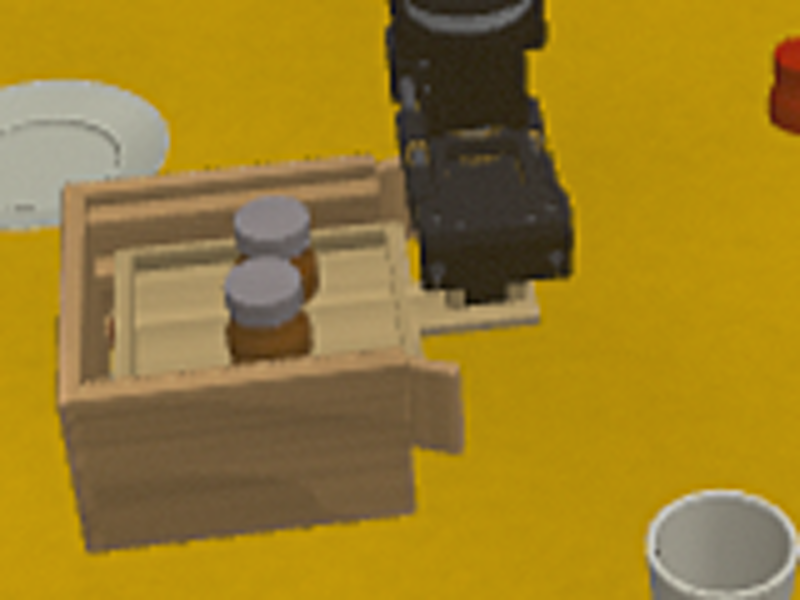

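The moment has dropped to zero, so the tray rests on the runners at about 60 mm. Pushing the last stretch gently until it meets the back.

Call:
play_rows(series=[0, -0.001, 0, 0, 0, 0, 0, 0, -0.002, 0, 0, 0, 0, 0, 0, -0.0035, 0, 0, 0, 0, 0, 0, -0.005, 0, 0, 0, 0, 0, 0, -0.006, 0, 0, 0, 0, 0, 0, -0.007, 0, 0, 0, 0, 0, 0, -0.007, 0, 0, 0, 0, 0])

```text
time: 12.2
position: [0.5164, -0.0877, 0.0736]
tool_rot: [2.309, 2.13, -0.0]
ft_force: [0.4, 0.3, -1.5]
grip_width: 0.156
```

Call:
play_rows(series=[0, -0.0005, 0, 0, 0, 0, 0, 0, -0.001, 0, 0, 0, 0, 0, 0, -0.0015, 0, 0, 0, 0, 0, 0, -0.002, 0, 0, 0, 0, 0, 0, -0.002, 0, 0, 0, 0, 0])

```text
time: 12.62
position: [0.5162, -0.0894, 0.0736]
tool_rot: [2.309, 2.13, 0.0]
ft_force: [0.2, 1.4, -0.1]
grip_width: 0.153
```

```bash
python3 look.py 8
```

```text
12.6167 [ 0.51620339 -0.08938714  0.07356974] [ 0.23009281  1.41067669 -0.14716331] [0.02331864 0.04153209 0.01341457] 0.15254356913929362
tcp in rack -0.1140957681771324 -0.0010902075796175997
```

View pics/s8.png

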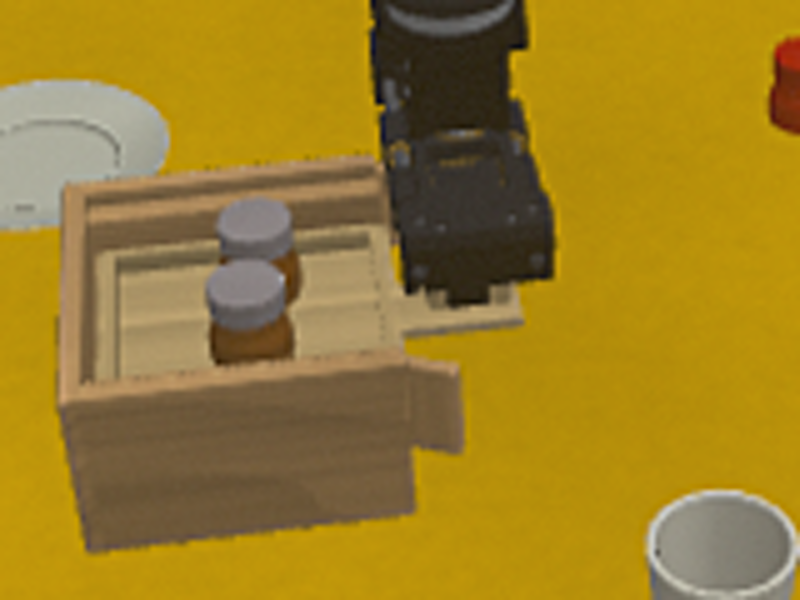

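View pics/d8.png

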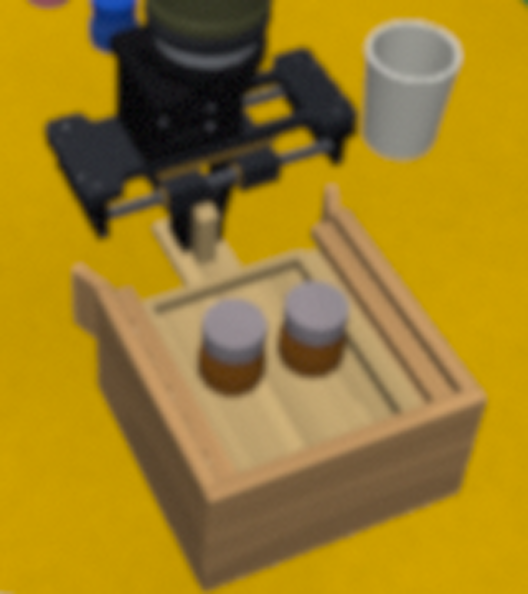

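Call:
play_rows(series=[0, -0.0005, 0, 0, 0, 0, 0, 0, -0.001, 0, 0, 0, 0, 0, 0, -0.0015, 0, 0, 0, 0, 0, 0, -0.002, 0, 0, 0, 0, 0, 0, -0.002, 0, 0, 0, 0, 0])

```text
time: 13.13
position: [0.516, -0.0911, 0.0736]
tool_rot: [-2.309, -2.13, -0.0]
ft_force: [-0.1, 1.2, -0.7]
grip_width: 0.157
```

Call:
play_rows(series=[0, -0.0005, 0, 0, 0, 0, 0, 0, -0.001, 0, 0, 0, 0, 0, 0, -0.0015, 0, 0, 0, 0, 0, 0, -0.0015, 0, 0, 0, 0, 0, 0, -0.0015, 0, 0, 0, 0, 0])

```text
time: 13.55
position: [0.5159, -0.0912, 0.0736]
tool_rot: [-2.307, -2.13, -0.002]
ft_force: [-0.5, 5.2, 0.5]
grip_width: 0.154
```

Contact with the back (5 N) where expected. Unload 1 mm, release, rise.

Call:
play_rows(series=[0, 0.001, 0, 0, 0, 0, 0, 0, 0.0015, 0, 0, 0, 0, 0, 8, 0.0015, 0, 0, 0, 0, 0, 16, 0.0015, 0, 0, 0, 0, 0, 20, 0.0015, 0, 0, 0, 0, 0, 25, 0.0015, 0, 0, 0, 0, 0, 35, 0.0015, 0, 0, 0, 0, 0, 45, 0.0015, 0, 0, 0, 0, 0, 55, 0.0015, 0, 0, 0, 0, 0, 60, 0.0015, 0, 0, 0, 0, 0])

```text
time: 14.38
position: [0.5161, -0.0916, 0.0736]
tool_rot: [2.309, 2.13, 0.0]
ft_force: [0.9, -0.4, -0.3]
grip_width: 0.467
```

```bash
python3 look.py 9
```

```text
14.3833 [ 0.5161383  -0.09159836  0.07359465] [ 0.93286021 -0.37977439 -0.34985346] [-0.11073416  0.13343905 -0.0038665 ] 0.46707063078401145
tcp in rack -0.111886486225337 -0.000976982278983544
```

View pics/s9.png

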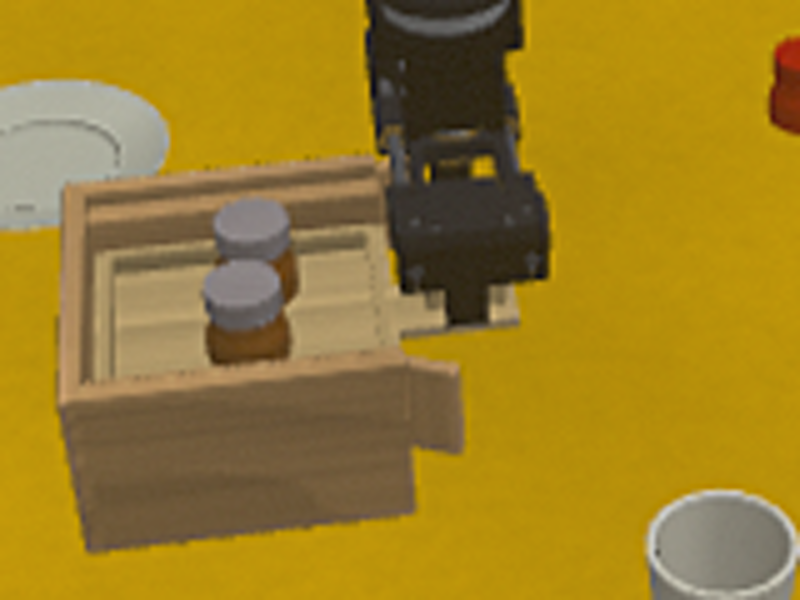

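View pics/d9.png

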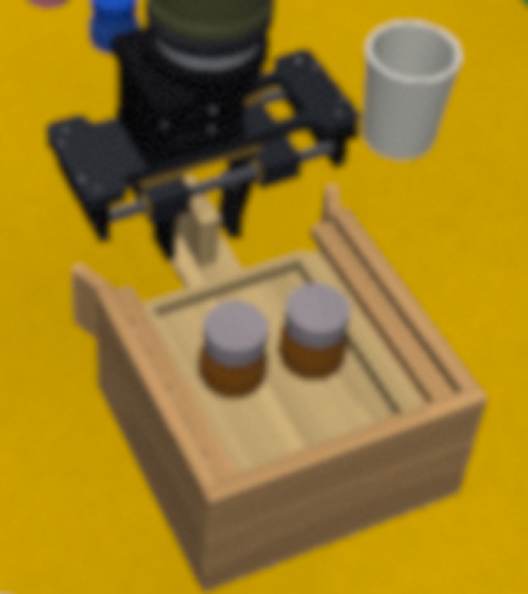

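Fingers are clear of the handle and the tray is still in place. Rising straight up.

Call:
play_rows(series=[70, 0, 0, -0.004, 0, 0, 0, 80, 0, 0, -0.012, 0, 0, 0, 80, 0, 0, -0.025, 0, 0, 0, 80, 0, 0, -0.045, 0, 0, 0, 80, 0, 0, -0.07, 0, 0, 0, 80, 0, 0, -0.1, 0, 0, 0, 80, 0, 0, -0.125, 0, 0, 0, 80, 0, 0, -0.14, 0, 0, 0, 80, 0, 0, -0.145, 0, 0, 0, 80, 0, 0, -0.145, 0, 0, 0])

```text
time: 15.32
position: [0.517, -0.0915, 0.2204]
tool_rot: [2.308, 2.129, 0.005]
ft_force: [-0.2, 0.1, -0.0]
grip_width: 0.802
```

Call:
play_rows(series=[80, 0.02, 0, 0, 0, 0, 0, 80, 0.05, 0, 0, 0, 0, 0, 80, 0.08, 0, 0, 0, 0, 0, 80, 0.1, 0, 0, 0, 0, 0, 80, 0.1, 0, 0, 0, 0, 0, 80, 0.1, 0, 0, 0, 0, 0, 80, 0.1, 0, 0, 0, 0, 0])

```text
time: 15.9
position: [0.5234, 0.0073, 0.2175]
tool_rot: [-2.31, -2.129, 0.003]
ft_force: [0.2, 0.6, -0.1]
grip_width: 0.803
```

```bash
python3 look.py 10; python3 -c "
from bench import *;import cv2
cv2.imwrite('pics/full.png',get_image('scene')['frame'][:,:,::-1])"
```

```text
15.9 [0.52343919 0.00733429 0.21749666] [ 0.21752514  0.55408945 -0.14675652] [-0.11731411  0.0910289   0.02311359] 0.8029982585090741
tcp in rack -0.21108575167683474 -0.0016685294173656648
```

View pics/s10.png

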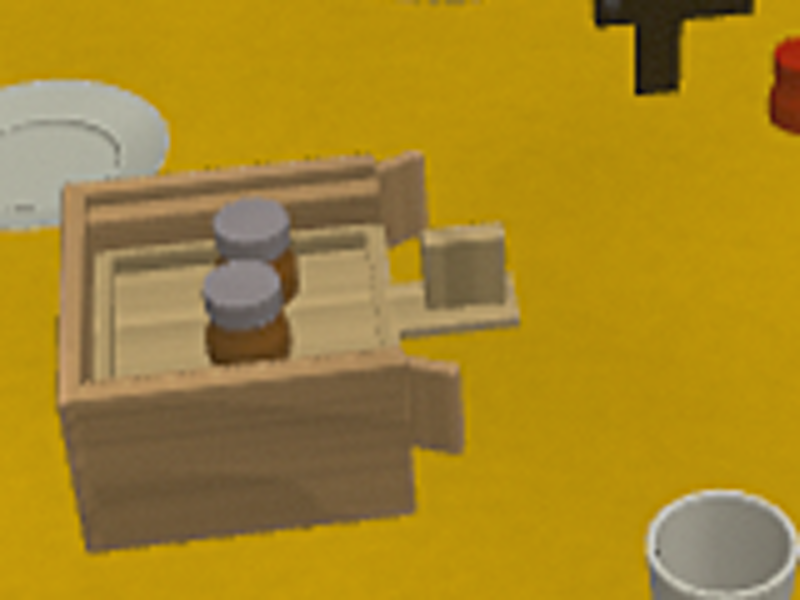

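View pics/d10.png

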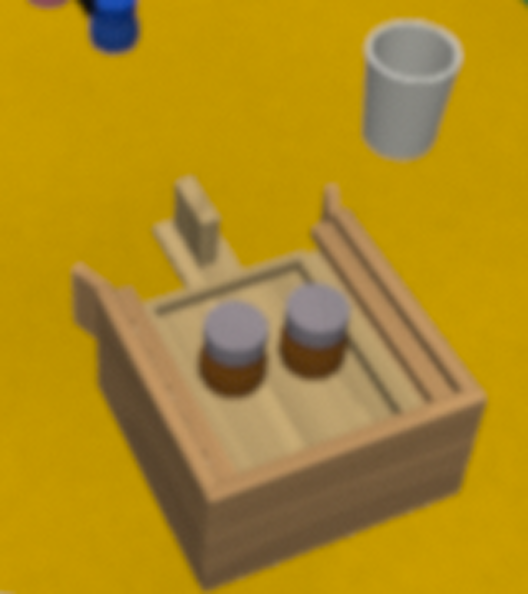

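View pics/full.png

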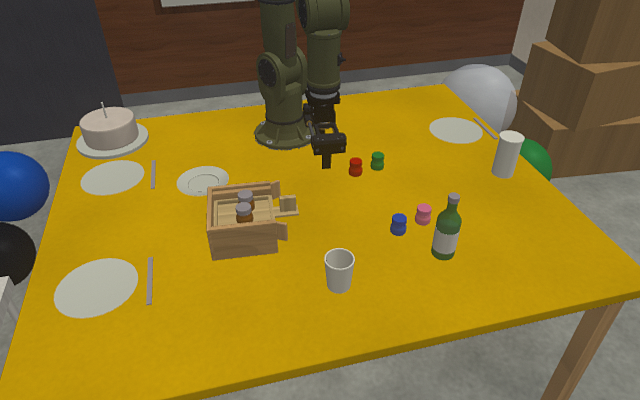

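```bash
python3 - <<'E'
from h import *; from bench import *
S=get_image("scene");D=get_image("side")
a=((195,150),5);b=((290,150),3.3)
obs=[(S,(519,326),*a,(-.145,.02,0)),(S,(463,232),*a,(-.118,0,.052)),(D,(197,196),*b,(-.118,0,.052)),(D,(153,230),*b,(-.145,-.02,.006)),(D,(305,261),*b,(-.062,.06,.018))]
p=fit(obs,[.508,-.206,.06,-1.651,0,0])
c,s=np.cos(np.radians(-94.62)),np.sin(np.radians(-94.62));v=p[:2]-np.array([.5081,-.2032]);print("in rack",c*v[0]+s*v[1],-s*v[0]+c*v[1])
E
```

```text
xyz [ 0.5063 -0.2081  0.0638] yaw,pitch,roll deg [-94.15  -2.89  -1.42] res [[-0.4, 0.3], [0.1, 0.1], [-0.5, 0.1], [-0.8, -0.7], [1.6, 0.1]]
in rack 0.005071674368736271 -0.0014212234446852922
```

```bash
python3 -c "
from bench import *
print(close_job())"
```

```text
the job is handed in; nothing more can be done
None
```

I slid the tray by its handle into the upper slot, pushed it until it met the back (about 5 N), let go, backed the arm off and handed the job in at about 16 s of the 54 s. No verdict was reported.

**Tray position:** a rough fit to the last pictures puts it about 5 mm past home and 1.4 mm off sideways, both within limits. The wrist position when I released matches the tray resting on the runners at 60 mm.

**Jars and bystanders:** both jars stand inside the rim. The bottle, tumbler and plate show no visible shift.

**Check that disagreed:** that same fit gave a height of about +4 mm and a pitch of about -3° (0.05 rad), close to the 0.06 rad limit. It used only five blurry points. I took the tray to be flat, because its moment dropped to zero when it touched the runners and it fitted as level beforehand. I did not confirm this with another measurement.

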